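Load a power module in the test fixture and lock the toggle clamp

TASK

Set the circuit board with the single square metal cover gently into the nest of the test fixture: flat between the corner guides, either way round, and let go of it while the clamp is still open (its arm hangs over the nest at first: swing the clamp open to make room). Then push the clamp handle down past its dead point so that the rubber pad holds the board down by its cover and the clamp stays locked by itself. Leave the other two boards, the bottle and the screwdriver where they are.

Things in the scene. Friction and masses are not known exactly. Their poses are not given: they have to be found in the camera images.
- fixture: Test fixture screwed to the bench: aluminium base plate 120 (x) x 200 (y) x 12 mm with a nest of four black L-shaped corner guides and, on its +y side, a steel toggle clamp that works in the plane x = 0. Origin: on the bench under the nest centre; z up; the plate spans x -60..60, y -60..140 mm. +y points from the nest to the clamp and on to the handle's end.
- nest (a point): Centre of the nest floor, on top of the base plate, 12 mm above the bench; axes as the fixture's. The guides rise 8 mm above this floor; inside them is 93 (x) x 73 (y) mm, so the board has 4.5 mm of play on each side. The long side of the nest is along x.
- clamp_pivot (a point): Clamp arm's pivot, at (0, 80, 65) mm of the fixture, between two upright side plates (outer faces x = +-15, y 67..127, up to z 72 mm). The arm (14 mm wide, 90 mm long) has the pad 80 mm from here, facing down on the nest centre when closed. Fully open it stands up, leaning 7 degrees past upright towards +y, its end about 155 mm above the bench. Its elevation: see the handle.
- handle_pivot (a point): Handle's pivot, at (0, 112, 35) mm of the fixture. From here the handle points to the fixture's +y and up, at an elevation above horizontal of 1.30 rad minus its joint value; it is 120 mm long. Handle and arm are linked: at handle values 0, 0.1, 0.3, 0.5, 0.7, 0.9, 1.1 the arm's elevation above horizontal is about 1.69, 1.51, 1.18, 0.81, 0.41, 0.10, 0 rad. Below 0.1 it is clear of the nest.
- handle (a joint): Handle angle: 0 fully open, 1.21 at the locked stop; grows as it is pushed down. Friction holds it where it is left (1 to 2 N at the grip). On a seated board the pad touches at about 0.90; its spring then resists (2 to 5 N at the grip) to the dead point at 1.10. Let go before that it springs back; beyond it snaps to the stop and stays, the pad pressing with about 10 N. Starts part-way, 0.5 to 0.6.
- handle_grip (a point): Point on the handle's axis 90 mm from its pivot, in the black rubber grip: a round bar 16 mm thick, rubber from 57 mm to the rounded end 120 mm from the pivot; the steel bar below it is 10 mm thick. Fingers can pinch it from above across the fixture's x (it turns between them as it swings), but may slip near the dead point: press there from above. Its height is about 43 mm locked, 122 mm open.
- pad: The clamp's round rubber pad, 18 mm across, on a spring that gives up to 10 mm. Origin: centre of its pressing face; z points from that face back along the spring, up when closed.
- module: The board to clamp: green circuit board 84 (x) x 64 (y) x 5 mm with one plain square aluminium cover 44 x 44 mm in the middle, 30 mm tall, flat top 35 mm above the underside; low parts under 5 mm round it. Origin: centre of the underside, z up. About 0.2 kg. Grip the cover across x or y; a gripper that is long across the fixture's y meets the raised clamp arm when placing.
- board_cans: Bystander: green board of the same outline (84 x 64 x 5 mm) with three upright round cans, 31 mm tall over all. Origin: centre of the underside.
- board_strip: Bystander: green board of the same outline with a white terminal strip along one edge and flat black chips, 19 mm tall over all. Origin: centre of the underside.
- bottle: Bystander: upright bottle 44 mm across, 115 mm tall. Origin: centre of its underside.
- screwdriver: Bystander: screwdriver lying along its x axis, about 150 mm long, 25 mm high.
Not all that is in view belongs to the job. Of the things like the fixture, leave any that is purple; of the rest the larger one is meant.

How it is judged:
By the outcome, as a careful person would: the job done as asked, in the order asked, and still so for the second after the job is handed in, with the robot touching nothing.
It also fails if it takes over 70 s, if anything falls off the work surface, if the arm or the gripper's body presses on something with over 40 N, if the wrist force passes 120 N, or if a joint passes its speed limit or range.

ROBOT

A 6-joint arm with a two-finger parallel gripper is mounted at the origin on the work surface. World frame = base frame: x ahead of the robot, y to its left, z up, the work surface at z = 0. Lengths are in mm, angles in rad, forces in N, time in s.
With the tool pointing down it reaches from about 400 to 925 mm from the base axis. Payload 12.5 kg.
Tool frame: the origin (TCP) lies at the centre of the arm's flange, where the gripper is bolted on; the fingertips stand 190 mm ahead of it and the grasp point (between the pads) lies 171 mm ahead of it; z points along the fingers, y is the line along which they close (so a half turn about z gives the same grasp; the last joint's range is limited). The gripper opens to 95 mm and grips with 3 to 60 N. Pads are 20 mm wide; open, the fingers measure 119 mm over their backs; the gripper's body (75 mm by 180 mm) begins 59 mm behind the grasp point.
Start: joints at [1.065, 0.491, 1.559, -0, 1.092, -0.106], TCP at [243.248, 575.721, 404.761] pointing down, gripper open.
Joint ranges: [-3.1, 3.1], [-0.84, 2.19], [0.05, 2.79], [-1.13, 4.28], [0.06, 2.93], [-2.69, 2.69]. Speed limits (rad/s): [2.22, 2.22, 2.79, 3.14, 3.14, 3.14].

INTERFACE

Orientations are given as [roll, pitch, yaw] about the fixed x, y, z axes, in that order (R = Rz(yaw) Ry(pitch) Rx(roll)).
In Python, from cell import env, read_camera, search_frame, cut_out gives the robot as it stands. The module is installed in compiled form; this text tells all that it offers.
- The arm moves only by the tool move_arm, never from a script. Its argument "commands" is a list of rows, each a list of 3 entries, a list of its own where there are three numbers: the shift along the world's x, y, z normalised to -1 to 1, where 1 is 0.03 m, then the turn about the world's z normalised to -1 to 1, where 1 is 0.08 rad, then the opening, from -1 (shut) to 1 (fully open), so that 0 is half open. A call has 1 to 20 rows; each row shifts and turns the commanded pose from where the row before left it; what a row does not reach is not made up. A row lasts 1/12 s, in which the tool goes at most 41.7 mm and 7.16 degrees, less where a joint would pass 70% of its speed; a pose out of reach is approached as far as the arm can. A call with a number of a shift or a turn outside -1 to 1 is refused whole. A call with a gripper value outside its range is refused whole. The fingers move at their own pace and stop on an object; the grip force is fixed at half the most. Time passes only in rows, so rows that do not move let the fingers close. It gives the time, the measured TCP pose, the force, the opening and the grip force at its end, in the units of the state.
- env.state(): the state, without advancing time (a new reading comes with each control period).
- read_camera(name): name is "scene" or "top" or "wrist"; returns a dict with "image" (400x640x3 uint8, red, green, blue), "fx", "fy", "cx", "cy" (pixels), "rvec" (rotation vector, rad) and "tvec" (3), from world to camera coordinates, as OpenCV has them. Camera axes: x right, y down, z forward; pixel columns grow to the right and rows downward; lengths in mm; the calibration is good to about 2 mm. A picture is of the moment at which its call begins. There is no depth.
- env.job_done(): hands the job in; it is judged then, once.
Trained networks look in a picture, given as the dict that the camera call returned (one of the last four; its "shot" number tells which), for a name from the list of things; names that differ only in an ending like _2 or _b are one class to them, and where a whole thing is asked for, a point or a joint stands for the part that bears it (a point fixed in the world has none). Each returns a list of dicts, best first, with "confidence" (0 to 1); they miss things now and then, are a little off and sometimes report something else, mostly with a low value. They report only what shows in the picture. A call takes as long as a camera call. They do not tell look-alikes from the thing itself.
- search_frame(thing, picture): "at" ([column, row] in pixels, amid what is visible of it).
- cut_out(thing, picture): "region" (400x640 bool, what is visible of it) and "at" ([column, row] in pixels, amid what is visible of it).
The state is a dict: "t": time; "joints": joint angles; "qvel": joint speeds; "tau": joint torques, N m; "eef_pos": TCP position; "tcp_rot": TCP orientation; "ft_force": force on the tool from outside, world axes, zero at the start; "moment": the same for the moment, N m; "opening": opening from 0.0 (shut) to 1.0 (fully open); "grip_force": force on a finger pad.
Only numpy, scipy, OpenCV 4.12 (cv2) and the standard library are available. Lean on these libraries where they do the work, as an engineer would, in place of code of your own. Each camera call takes 0.05 s, during which the arm holds its last target. There are 200 camera calls.

## Working session

There is one attempt and no reset: what is moved stays moved. The work goes in short steps, Python scripts to look and compute and a tool call to move; the robot and the scene stay as the last step left them, time stands still between calls to the robot, and variables do not carry over. Pictures are saved under pics/ and viewed, at most 10 in all, crops included, and the job is handed in when it is done.

Besides the shell and the picture viewer there is one more tool, called after "Request:" as name([rows], argument=value, ...), one row to a line, values as JSON. move_arm: Moves the arm, as the interface text tells. Its arguments: {"type":"object","properties":{"commands":{"type":"array","items":{"type":"array"}}},"required":["commands"]}

```bash
mkdir -p pics; cat > h.py <<'E'
import numpy as np, cv2
from cell import env, read_camera, search_frame, cut_out
def save(p,name,crop=None,scale=1):
    im=p["image"][:,:,::-1]
    if crop: im=im[crop[1]:crop[3],crop[0]:crop[2]]
    cv2.imwrite("pics/"+name,cv2.resize(im,None,fx=scale,fy=scale,interpolation=cv2.INTER_CUBIC))
def K(p): return np.array([[p["fx"],0,p["cx"]],[0,p["fy"],p["cy"]],[0,0,1.]])
def back(p,uv,z):
    R=cv2.Rodrigues(np.array(p["rvec"],float))[0]; t=np.array(p["tvec"],float).ravel()
    d=R.T@np.linalg.solve(K(p),[uv[0],uv[1],1]); c=-R.T@t
    return c+d*(z-c[2])/d[2]
def proj(p,X):
    return cv2.projectPoints(np.array(X,float).reshape(-1,3),np.array(p["rvec"],float),np.array(p["tvec"],float),K(p),None)[0].reshape(-1,2)
E
python3 - <<'E'
from h import *
s=env.state(); print({k:np.round(v,3) for k,v in s.items()})
for n in ("top","scene"):
    p=read_camera(n); save(p,n+"0.png",scale=1.25)
    for th in ("module","fixture","board_cans","board_strip","bottle","screwdriver","handle_grip","pad"):
        print(n,th,[(np.round(d["at"]),round(d["confidence"],2),np.round(back(p,d["at"],20)[:2])) for d in search_frame(th,p)])
E
```

```text
{'t': np.float64(0.0), 'joints': array([ 1.065,  0.492,  1.559,  0.   ,  1.092, -0.106]), 'qvel': array([-0.001,  0.   ,  0.002, -0.001,  0.   ,  0.001]), 'tau': array([ 1.0000e-03, -6.1264e+01, -2.5818e+01,  6.9000e-02,  4.8000e-02,
       -0.0000e+00]), 'eef_pos': array([243.216, 575.684, 404.184]), 'tcp_rot': array([-3.141, -0.   ,  2.742]), 'ft_force': array([-0.231, -0.803,  0.529]), 'moment': array([-0.014,  0.021, -0.011]), 'grip_force': np.float64(0.0), 'opening': np.float64(0.999)}
top module [(array([441., 245.]), 0.64, array([ 432., -334.])), (array([339., 138.]), 0.52, array([748., -32.]))]
top fixture [(array([350., 196.]), 0.86, array([573., -65.])), (array([394., 141.]), 0.84, array([ 741., -195.])), (array([292., 267.]), 0.59, array([364., 103.]))]
top board_cans [(array([208., 245.]), 0.66, array([424., 345.]))]
top board_strip [(array([433., 189.]), 0.96, array([ 597., -312.])), (array([350., 197.]), 0.24, array([570., -66.]))]
top bottle [(array([338., 135.]), 0.81, array([757., -28.]))]
top screwdriver [(array([358., 239.]), 0.82, array([447., -88.]))]
top handle_
[... 153 characters left out ...]
]))]
top pad []
scene module [(array([194., 220.]), 0.94, array([ 445., -330.]))]
scene fixture [(array([263., 301.]), 0.98, array([ 752., -190.])), (array([290., 231.]), 0.75, array([566., -66.])), (array([327., 165.]), 0.69, array([365., 111.]))]
scene board_cans [(array([404., 168.]), 0.85, array([446., 340.]))]
scene board_strip [(array([208., 269.]), 0.84, array([ 618., -315.]))]
scene bottle [(array([321., 279.]), 0.69, array([736., -25.])), (array([271., 207.]), 0.37, array([466., -99.]))]
scene screwdriver [(array([271., 205.]), 0.6, array([461., -98.]))]
scene handle_grip [(array([336., 209.]), 0.7, array([533.,  83.])), (array([401., 168.]), 0.62, array([446., 330.]))]
scene pad []
```

View pics/top0.png

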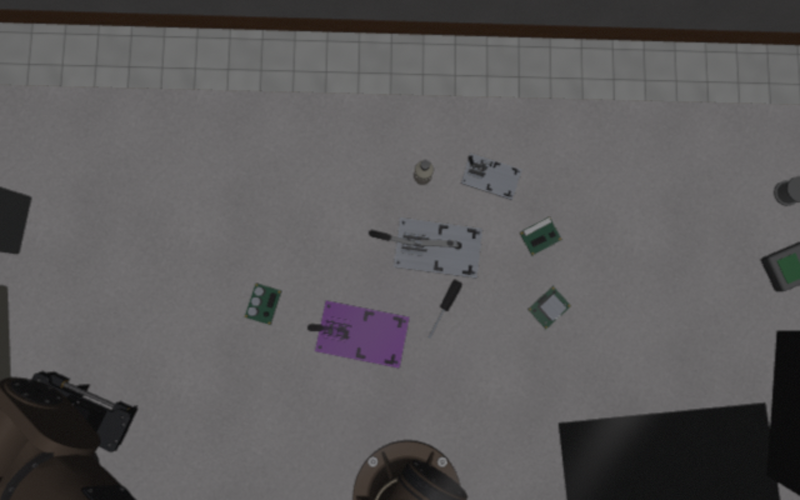

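View pics/scene0.png

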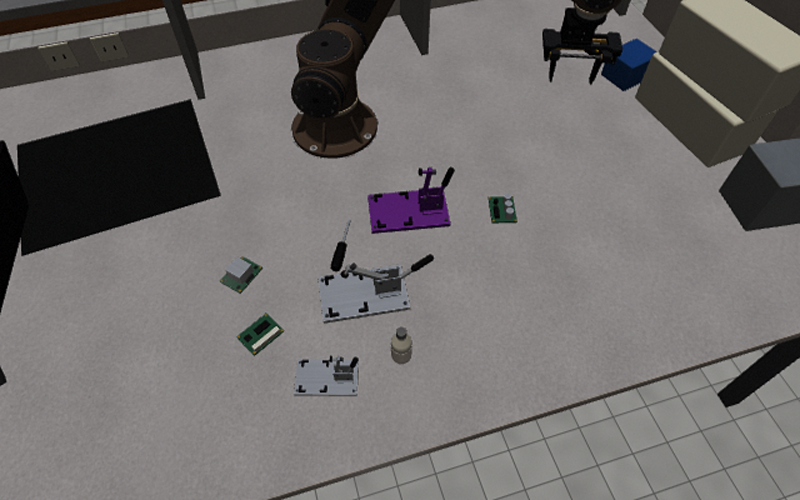

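```bash
python3 - <<'E'
from h import *
p=read_camera("top"); q=read_camera("scene")
a=cv2.resize(p["image"][150:270,290:480],None,fx=4,fy=4,interpolation=cv2.INTER_CUBIC)
cv2.imwrite("pics/crop1.png",a[:,:,::-1])
for cam,n in((p,"top"),(q,"scene")):
  for th,z in (("module",20),("fixture",12)):
    for d in cut_out(th,cam):
        ys,xs=np.nonzero(d["region"]); P=np.array([back(cam,(x,y),z)[:2] for x,y in zip(xs,ys)],np.float32)
        print(n,th,round(d["confidence"],2),np.round(d["at"]),cv2.minAreaRect(P))
w=read_camera("wrist"); R=cv2.Rodrigues(np.array(w["rvec"]))[0]
print("wrist cam pos",-R.T@np.array(w["tvec"]).ravel(),"axes",np.round(R,2),w["fx"],back(w,(320,200),0))
E
```

```text
top module 0.84 [441. 243.] ((431.0658874511719, -329.8644714355469), (64.69271087646484, 85.10877227783203), 42.239078521728516)
top fixture 0.92 [287. 265.] ((366.4763488769531, 121.02047729492188), (225.47874450683594, 120.48639678955078), 79.37451934814453)
top fixture 0.89 [349. 197.] ((572.5401000976562, -33.45283508300781), (267.65631103515625, 121.80646514892578), 83.7889404296875)
top fixture 0.74 [308. 189.] ((592.1444091796875, 38.29521179199219), (122.91983795166016, 21.664241790771484), 81.12813568115234)
top fixture 0.69 [394. 140.] ((744.1178588867188, -194.55728149414062), (136.517822265625, 84.30160522460938), 72.32345581054688)
scene module 0.68 [191. 220.] ((438.3107604980469, -335.1378173828125), (75.05685424804688, 83.53397369384766), 44.98257064819336)
scene fixture 0.96 [262. 299.] ((745.999267578125, -195.55679321289062), (132.3420867919922, 83.7830810546875), 72.99320983886719)
scene fixture 0.87 [328. 166.] ((336.01202392578125, 132.33441162109375), (240.19488525390625, 202.45362854003906), 78.64612579345703)
scene fixture 0.77 [291. 230.] ((566.2991943359375, -27.212081909179688), (279.6927185058594, 148.8299102783203), 82.24822235107422)
wrist cam pos [173.94026571 605.74983491 382.44084719] axes [[ 0.39  0.92 -0.  ]
 [ 0.89 -0.37  0.27]
 [ 0.25 -0.1  -0.96]] 313.03401986321535 [259.89876305 567.54592708   0.        ]
```

View pics/crop1.png

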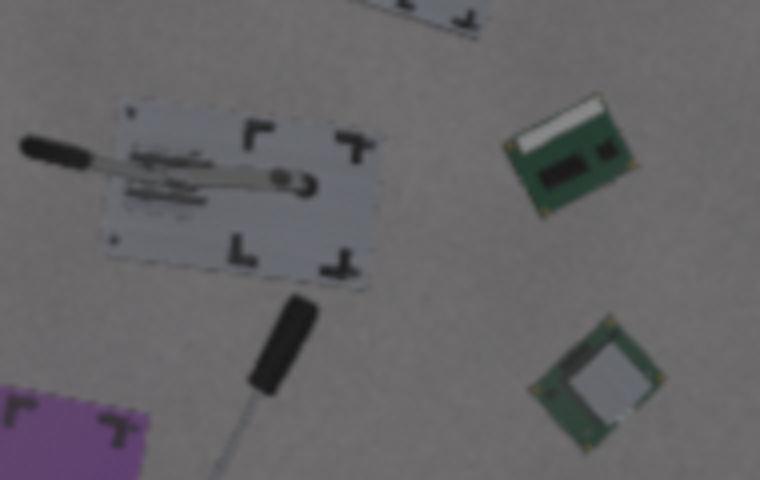

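In the crop, the module (one square cover) is at crop (600,382), which is full-picture (441,243). The strip board is at (433,189). There are three fixtures in top pixels: purple (290,266), small grey (394,140) and large grey (350,197). The large grey one is meant, since purple is excluded and it is the larger of the two left. Next I'll move over it for a wrist view.

Request:
move_arm([
  [[0.52, -0.99, 0], -0.81, 1],
  [[0.52, -0.99, 0], -0.81, 1],
  [[0.52, -0.99, 0], -0.81, 1],
  [[0.52, -0.99, 0], -0.81, 1],
  [[0.52, -0.99, 0], -0.81, 1],
  [[0.52, -0.99, 0], -0.81, 1],
  [[0.52, -0.99, 0], -0.81, 1],
  [[0.52, -0.99, 0], -0.81, 1],
  [[0.52, -0.99, 0], -0.81, 1],
  [[0.52, -0.99, 0], -0.81, 1],
  [[0.52, -0.99, 0], -0.81, 1],
  [[0.52, -0.99, 0], -0.81, 1],
  [[0.52, -0.99, 0], -0.81, 1],
  [[0.52, -0.99, 0], -0.81, 1],
  [[0.52, -0.99, 0], -0.81, 1],
  [[0.52, -0.99, 0], -0.81, 1],
  [[0.52, -0.99, 0], -0.81, 1],
  [[0.52, -0.99, 0], -0.81, 1],
  [[0.52, -0.99, 0], -0.81, 1],
  [[0.52, -0.99, 0], -0.81, 1],
])

```text
t: 2.92
eef_pos: [555.8, -20.0, 404.9]
tcp_rot: [3.141, 0.0, 1.442]
ft_force: [0.5, 0.6, 0.4]
opening: 1.001
grip_force: 0.0
```

```bash
python3 - <<'E'
from h import *
s=env.state(); print(s["t"],s["eef_pos"],s["tcp_rot"],s["joints"])
p=read_camera("wrist"); save(p,"w1.png",scale=1.25); np.save("w1.npy",p,allow_pickle=True)
for d in cut_out("fixture",p)[:3]:
    ys,xs=np.nonzero(d["region"]); P=np.array([back(p,(x,y),12)[:2] for x,y in zip(xs,ys)],np.float32)
    print(round(d["confidence"],2),np.round(d["at"]),cv2.minAreaRect(P))
for th in("handle_grip","pad","module"): print(th,[(d["at"],d["confidence"]) for d in search_frame(th,p)])
E
```

```text
2.9167 [555.75790146 -19.96880846 404.92650813] [3.14115245e+00 1.41047061e-05 1.44239708e+00] [-1.54694391e-01  3.92955368e-01  1.72941020e+00 -2.96648469e-06
  1.01878666e+00 -2.62935933e-02]
0.89 [134.  78.] ((334.43511962890625, 109.08753967285156), (196.01780700683594, 203.9331512451172), 82.66481018066406)
0.77 [338. 203.] ((574.7852783203125, -20.784347534179688), (266.2833251953125, 118.98673248291016), 83.32258605957031)
0.65 [469. 256.] ((753.1289672851562, -151.89578247070312), (56.39065170288086, 81.38042449951172), 72.76091003417969)
handle_grip [([338.5, 116.3], 0.68)]
pad [([19.7, 35.9], 0.7)]
module []
```

View pics/w1.png

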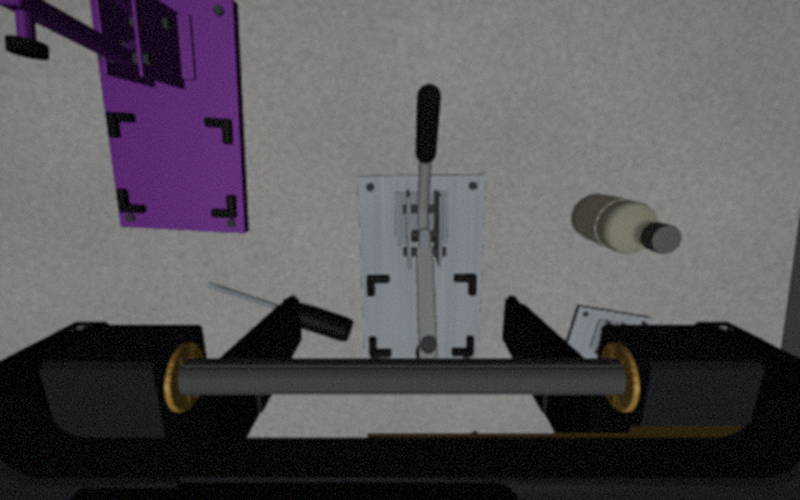

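```bash
python3 - <<'E'
from h import *
p=np.load("w1.npy",allow_pickle=True).item()
im=cv2.GaussianBlur(p["image"],(3,3),0).astype(float); d=im[:,:,2]-im[:,:,0]
def edge(v,i0,i1,th):  # first subpixel crossing going i0->i1
    st=1 if i1>i0 else -1
    for i in range(i0,i1,st):
        if v[i]<th<=v[i+st]: return i+st*(th-v[i])/(v[i+st]-v[i])
bg=np.median(d[150:260,260:280]); fg=np.median(d[165:210,297:312]); th=(bg+fg)/2; print(bg,fg)
L=[];R=[];T=[]
for r in range(150,275):
    e=edge(d[r],270,310,th); L+= [back(p,(e,r),12)[:2]] if e else []
    e=edge(d[r],405,370,th); R+= [back(p,(e,r),12)[:2]] if e else []
for c in list(range(292,325))+list(range(352,382)):
    e=edge(d[:,c],125,155,th); T+= [back(p,(c,e),12)[:2]] if e else []
def fit(P):
    P=np.array(P,np.float32)
    vx,vy,x,y=cv2.fitLine(P,cv2.DIST_HUBER,0,.01,.01).ravel(); return np.array([vx,vy]),np.array([x,y]),len(P)
f=[fit(X) for X in(L,R,T)]
for v,c,n in f: print(np.degrees(np.arctan2(v[1],v[0]))%180,c,n)
th=np.mean([np.degrees(np.arctan2(v[1],v[0]))%180-o for (v,c,n),o in zip(f,(90,90,180))]); a=np.radians(th)
ex=np.array([np.cos(a),np.sin(a)]);ey=np.array([-ex[1],ex[0]])
print("width",(f[1][1]-f[0][1])@ex, "yaw",th)
u=((f[1][1]+f[0][1])@ex)/2; v=f[2][1]@ey-140
o=u*ex+v*ey; print("origin",o)
# handle: search value
g=lambda x,y,z:np.r_[o+x*ex+y*ey,z]
for q in(.45,.5,.55,.6,.65):
    e=1.3-q; print(q,proj(p,[g(0,112+r*np.cos(e),35+r*np.sin(e)) for r in(57,90,120)]).round(1).tolist())
dark=(p["image"].max(2)<45)&(np.add.outer(np.arange(400)*0,np.arange(640))>320)
reg=dark[55:140,325:360]; ys,xs=np.nonzero(reg); print("grip px rows",ys.min()+55,ys.max()+55,xs.mean()+325)
im=p["image"][100:300,260:440].copy()
for x in(-46.5,46.5):
  for y in(-36.5,36.5):
    a=proj(p,[g(x,y,20)])[0]; im=cv2.drawMarker(im,(int(round(a[0]-260)),int(round(a[1]-100))),(255,0,0),0,3)
cv2.imwrite("pics/fit.png",cv2.resize(im,None,fx=3,fy=3,interpolation=0)[:,:,::-1])
E
```

```text
-2.0 10.0
83.37328 [511.85532  -46.892727] 125
83.39613 [629.1221   -62.000008] 125
173.60269 [568.39246   34.350296] 63
width 118.224396 yaw -6.5426307
origin [ 564.5614  -106.12807]
0.45 [[340.0, 133.7], [341.8, 108.4], [343.8, 80.0]]
0.5 [[339.9, 131.3], [341.6, 104.5], [343.5, 74.6]]
0.55 [[339.8, 129.1], [341.4, 100.9], [343.1, 69.6]]
0.6 [[339.7, 127.0], [341.1, 97.5], [342.8, 65.1]]
0.65 [[339.5, 125.1], [340.9, 94.5], [342.4, 61.1]]
grip px rows 68 129 341.5182012847966
```

View pics/fit.png

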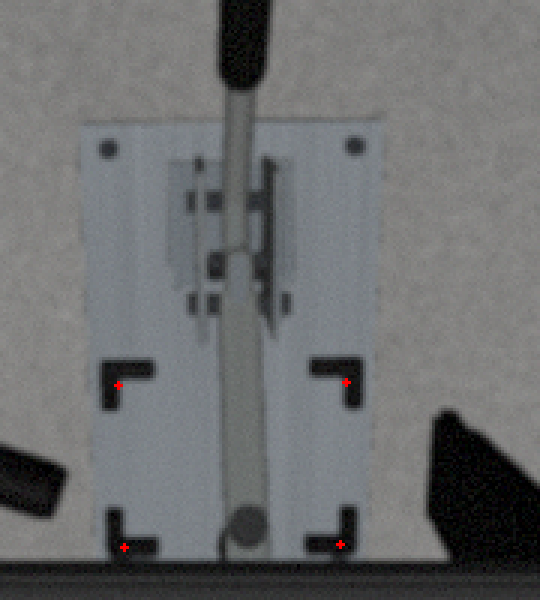

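Red marks sit at the inner guide corners within about 3 px. The guides lie slightly more toward +y than the plate-edge fit says, so I shift the fit by +2.5 mm. The grip is at wrist px (341,101), which gives a handle value of about 0.55. Now I'll pinch the handle.

Request:
move_arm([
  [[0.24, 0.77, 0], 0.05, 1],
  [[0.24, 0.77, 0], 0.05, 1],
  [[0.24, 0.77, 0], 0.05, 1],
  [[0.26, 0.78, 0], 0.05, 1],
  [[0, 0, -0.9], 0, 0.3],
  [[0, 0, -0.9], 0, 0.3],
  [[0, 0, -0.9], 0, 0.3],
  [[0, 0, -0.9], 0, 0.3],
  [[0, 0, -0.6], 0, 0.3],
  [[0, 0, -0.4], 0, 0],
  [[0, 0, 0], 0, 0],
  [[0, 0, 0], 0, -1],
  [[0, 0, 0], 0, -1],
  [[0, 0, 0], 0, -1],
  [[0, 0, 0], 0, -1],
  [[0, 0, 0], 0, -1],
  [[0, 0, 0], 0, -1],
  [[0, 0, 0], 0, -1],
])

```text
t: 4.67
eef_pos: [585.3, 74.3, 267.5]
tcp_rot: [3.138, -0.0, 1.461]
ft_force: [4.3, -0.0, 2.6]
opening: 0.167
grip_force: 30.0
```

```bash
python3 - <<'E'
from h import *
s=env.state(); print(s["t"],s["eef_pos"],s["tcp_rot"],s["opening"],s["grip_force"],s["ft_force"])
p=read_camera("wrist"); save(p,"w2.png")
E
```

```text
4.6667 [585.25722406  74.33387414 267.45748486] [ 3.13845621e+00 -4.21943914e-04  1.46147669e+00] 0.1668058254025883 30.004236102104187 [ 4.34312438 -0.04147286  2.59189788]
```

View pics/w2.png

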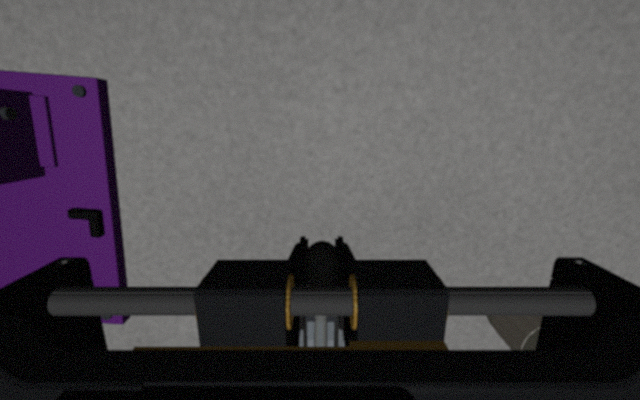

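Opening of 15.9 mm with 30 N means the 16 mm grip is held. Now I'll swing it open along the arc.

Request:
move_arm([
  [[-0.02, -0.166, 0.153], 0, -1],
  [[-0.02, -0.166, 0.153], 0, -1],
  [[-0.02, -0.184, 0.127], 0, -1],
  [[-0.02, -0.184, 0.127], 0, -1],
  [[-0.023, -0.202, 0.097], 0, -1],
  [[-0.023, -0.202, 0.097], 0, -1],
  [[-0.022, -0.195, 0.07], 0, -1],
  [[0, 0, 0], 0, -1],
  [[0, 0, 0], 0, -1],
])

```text
t: 5.47
eef_pos: [580.7, 35.1, 291.9]
tcp_rot: [3.139, -0.0, 1.461]
ft_force: [6.4, -0.1, -0.4]
opening: 0.166
grip_force: 30.0
```

```bash
python3 - <<'E'
from h import *
p=read_camera("scene"); save(p,"s2.png",(230,150,390,270),4)
E
```

```text
(no output)
```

View pics/s2.png

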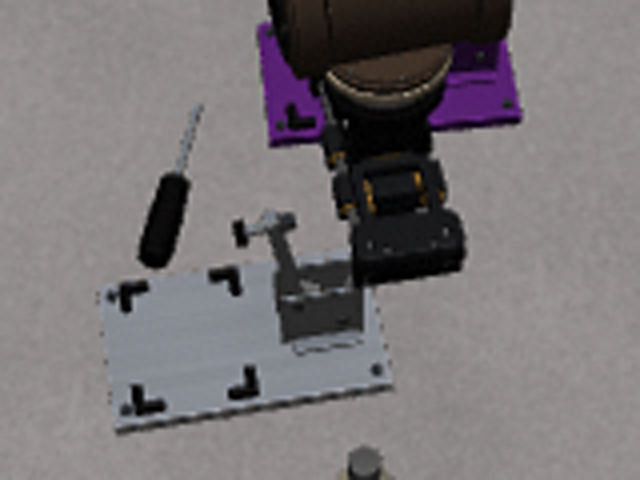

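The clamp arm now stands upright (crop (270,230)) and the nest is clear. Release, rise and look at the nest.

Request:
move_arm([
  [[0, 0, 0], 0, 0.2],
  [[0, 0, 0], 0, 0.2],
  [[0, 0, 0], 0, 0.2],
  [[0, 0, 0], 0, 0.2],
  [[0, 0, 0.5], 0, 0.2],
  [[0, 0, 1], 0, 0.2],
  [[0, 0, 1], 0, 0.2],
  [[0, 0, 1], 0, 0.5],
  [[0, 0, 0.6], 0, 1],
  [[-0.17, -0.96, 0], 0, 1],
  [[-0.17, -0.96, 0], 0, 1],
  [[-0.17, -0.96, 0], 0, 1],
  [[-0.17, -0.96, 0], 0, 1],
  [[0, 0, 0], 0, 1],
  [[0, 0, 0], 0, 1],
])

```text
t: 6.77
eef_pos: [559.5, -80.9, 414.4]
tcp_rot: [-3.141, -0.0, 1.459]
ft_force: [-0.1, -0.1, 0.4]
opening: 0.995
grip_force: 0.0
```

```bash
python3 - <<'E'
from h import *
from scipy.optimize import least_squares
s=env.state(); print(s["t"],s["eef_pos"],s["tcp_rot"])
p=read_camera("wrist"); np.save("w3.npy",p,allow_pickle=True)
o0=np.array([564.8,-104.1]);a0=np.radians(-6.54)
def g(par,X):
    c,s_=np.cos(par[2]),np.sin(par[2]); X=np.asarray(X,float)
    return np.c_[par[0]+c*X[:,0]-s_*X[:,1],par[1]+s_*X[:,0]+c*X[:,1],X[:,2]]
C=[(sx*46.5,sy*36.5,12) for sx in(-1,1) for sy in(-1,1)]
print(proj(p,g((*o0,a0),C)).round(1).tolist())
u=proj(p,g((*o0,a0),[(0,0,12)]))[0].astype(int); print(u)
x0,y0=max(u[0]-95,0),max(u[1]-75,0)
im=p["image"].copy()
for a in proj(p,g((*o0,a0),C)): cv2.drawMarker(im,(int(round(a[0])),int(round(a[1]))),(255,0,0),0,3)
cv2.imwrite("pics/w3.png",cv2.resize(im[y0:y0+150,x0:x0+190],None,fx=4,fy=4,interpolation=0)[:,:,::-1]); print(x0,y0)
E
```

```text
6.7667 [559.48714166 -80.90318684 414.41318612] [-3.14115572e+00 -1.42605337e-04  1.45935815e+00]
[[291.3, 230.9], [290.0, 174.5], [363.7, 231.2], [366.0, 174.8]]
[327 203]
232 128
```

View pics/w3.png

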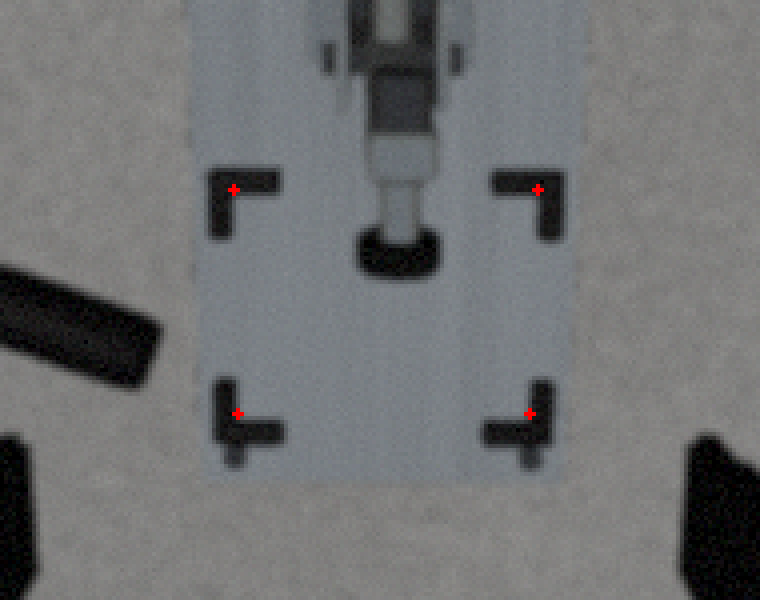

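Guide inner corners are at crop (233,194), (539,194), (238,420), (530,420). x agrees and y is about 1–1.5 mm further to −y than my shifted estimate, so the nest is at about (564.7,−105.2) with yaw −6.54°. Now over to the module.

Request:
move_arm([
  [[-0.36, -0.78, 0], -0.9, 1],
  [[-0.36, -0.78, 0], -0.9, 1],
  [[-0.36, -0.78, 0], -0.9, 1],
  [[-0.36, -0.78, 0], -0.9, 1],
  [[-0.36, -0.78, 0], -0.9, 1],
  [[-0.36, -0.78, 0], -0.9, 1],
  [[-0.36, -0.78, 0], -0.9, 1],
  [[-0.36, -0.78, 0], -0.9, 1],
  [[-0.36, -0.78, 0], -0.9, 1],
  [[-0.36, -0.78, 0], -0.9, 1],
  [[0, 0, 0], 0, 1],
  [[0, 0, 0], 0, 1],
])

```text
t: 7.82
eef_pos: [451.9, -313.7, 414.3]
tcp_rot: [-3.141, -0.0, 0.742]
ft_force: [0.3, 0.3, -1.0]
opening: 0.995
grip_force: 0.0
```

```bash
python3 - <<'E'
from h import *
s=env.state(); print(s["t"],s["eef_pos"],s["tcp_rot"])
p=read_camera("wrist"); np.save("w4.npy",p,allow_pickle=True)
for d in cut_out("module",p):
    ys,xs=np.nonzero(d["region"]); P=np.array([back(p,(x,y),5)[:2] for x,y in zip(xs,ys)],np.float32)
    print(round(d["confidence"],2),np.round(d["at"]),cv2.minAreaRect(P))
im=p["image"].astype(int)
hsv=cv2.cvtColor(p["image"],cv2.COLOR_RGB2HSV)
g=((im[:,:,1]-im[:,:,0])>8)&((im[:,:,1]-im[:,:,2])>3)
n,l,st,c=cv2.connectedComponentsWithStats(cv2.morphologyEx(g.astype(np.uint8),cv2.MORPH_CLOSE,np.ones((3,3))))
for i in range(1,n):
    if st[i,4]>300:
        ys,xs=np.nonzero(l==i); P=np.array([back(p,(x,y),5)[:2] for x,y in zip(xs,ys)],np.float32)
        print(st[i],cv2.minAreaRect(P),cv2.boxPoints(cv2.minAreaRect(P)).round(1).tolist())
u=proj(p,[(434,-332,20)])[0].astype(int); print(u)
save(p,"w4.png",(u[0]-95,u[1]-75,u[0]+95,u[1]+75),4)
E
```

```text
7.8167 [ 451.92303578 -313.67768536  414.29854568] [-3.14116324e+00 -1.50616584e-04  7.41712406e-01]
0.76 [321. 206.] ((432.4061584472656, -332.6005859375), (66.08320617675781, 85.40576934814453), 42.519309997558594)
[ 368   58   82   69 2751] ((598.431884765625, -315.034423828125), (57.85776901245117, 84.02022552490234), 27.868534088134766) [[553.2000122070312, -291.3999938964844], [592.5, -365.70001220703125], [643.5999755859375, -338.6000061035156], [604.4000244140625, -264.3999938964844]]
[ 289  181   67   49 1469] ((432.15167236328125, -332.239990234375), (63.43750762939453, 83.5981674194336), 42.510135650634766) [[380.5, -322.8999938964844], [437.0, -384.5], [483.79998779296875, -341.6000061035156], [427.29998779296875, -280.0]]
[322 207]
```

View pics/w4.png

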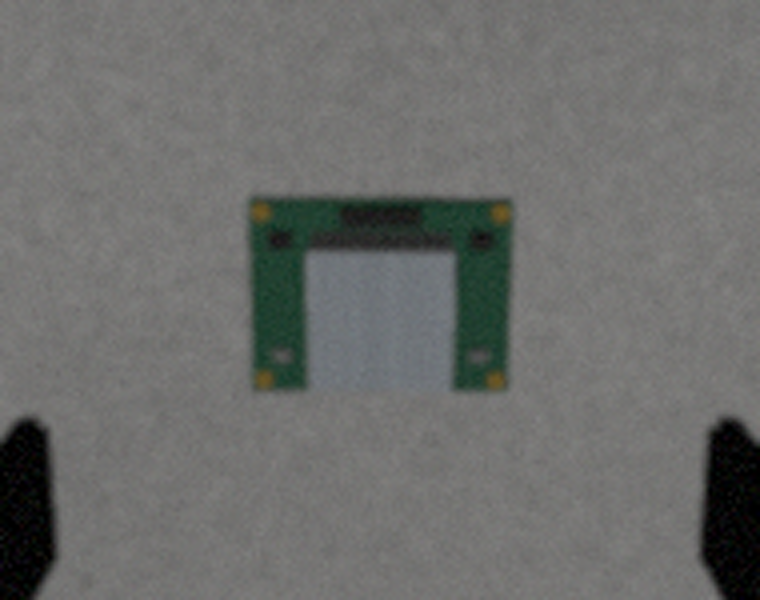

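The module centre (crop (381,293), cover visible as a single square) is at (432.2,−332.3), its long axis at −47.5°. The measured 63 × 84 mm fits. Descend and grip the cover.

Request:
move_arm([
  [[-0.33, -0.31, 0], 0, 1],
  [[-0.33, -0.31, 0], 0, 1],
  [[0, 0, -1], 0, 1],
  [[0, 0, -1], 0, 1],
  [[0, 0, -1], 0, 1],
  [[0, 0, -1], 0, 1],
  [[0, 0, -1], 0, 1],
  [[0, 0, -0.9], 0, 1],
  [[0, 0, -0.6], 0, 1],
  [[0, 0, -0.5], 0, 1],
  [[0, 0, 0], 0, 1],
  [[0, 0, 0], 0, -1],
  [[0, 0, 0], 0, -1],
  [[0, 0, 0], 0, -1],
  [[0, 0, 0], 0, -1],
  [[0, 0, 0], 0, -1],
  [[0, 0, 0], 0, -1],
  [[0, 0, 0], 0, -1],
])

```text
t: 9.42
eef_pos: [432.0, -332.4, 204.8]
tcp_rot: [3.141, 0.0, 0.742]
ft_force: [0.2, -0.1, 0.7]
opening: 0.568
grip_force: 0.0
```

Request:
move_arm([
  [[0, 0, 0], 0, -1],
  [[0, 0, 0], 0, -1],
  [[0, 0, 0], 0, -1],
  [[0, 0, 0], 0, -1],
  [[0, 0, 0], 0, -1],
])

```text
t: 9.83
eef_pos: [432.0, -332.4, 204.6]
tcp_rot: [3.141, 0.0, 0.742]
ft_force: [-1.1, 0.8, 3.1]
opening: 0.459
grip_force: 30.0
```

The opening of 43.6 mm matches the 44 mm cover, held with 30 N. Lift, turn and carry it over the nest.

Request:
move_arm([
  [[0, 0, 0.3], 0, -1],
  [[0, 0, 0.7], 0, -1],
  [[0, 0, 1], 0, -1],
  [[0, 0, 0.5], 0, -1],
  [[0.44, 0.75, 0], 0.9, -1],
  [[0.44, 0.75, 0], 0.9, -1],
  [[0.44, 0.75, 0], 0.9, -1],
  [[0.44, 0.75, 0], 0.9, -1],
  [[0.44, 0.75, 0], 0.9, -1],
  [[0.44, 0.75, 0], 0.9, -1],
  [[0.44, 0.75, 0], 0.9, -1],
  [[0.44, 0.75, 0], 0.9, -1],
  [[0.44, 0.75, 0], 0.9, -1],
  [[0.44, 0.75, 0], 0.84, -1],
  [[0, 0, 0], 0, -1],
  [[0, 0, 0], 0, -1],
])

```text
t: 11.17
eef_pos: [564.2, -106.3, 279.6]
tcp_rot: [-3.141, -0.0, 1.459]
ft_force: [0.7, -0.3, -0.9]
opening: 0.459
grip_force: 30.0
```

```bash
python3 - <<'E'
from h import *
s=env.state(); print(s["t"],s["eef_pos"],s["tcp_rot"],s["opening"],s["ft_force"])
p=read_camera("wrist"); np.save("w5.npy",p,allow_pickle=True)
save(p,"w5.png",(180,60,480,300),2.5)
E
```

```text
11.1667 [ 564.20087989 -106.28379005  279.62484567] [-3.14136231e+00 -4.71798355e-05  1.45869643e+00] 0.4588001155687422 [ 0.74308408 -0.31137118 -0.9323719 ]
```

View pics/w5.png

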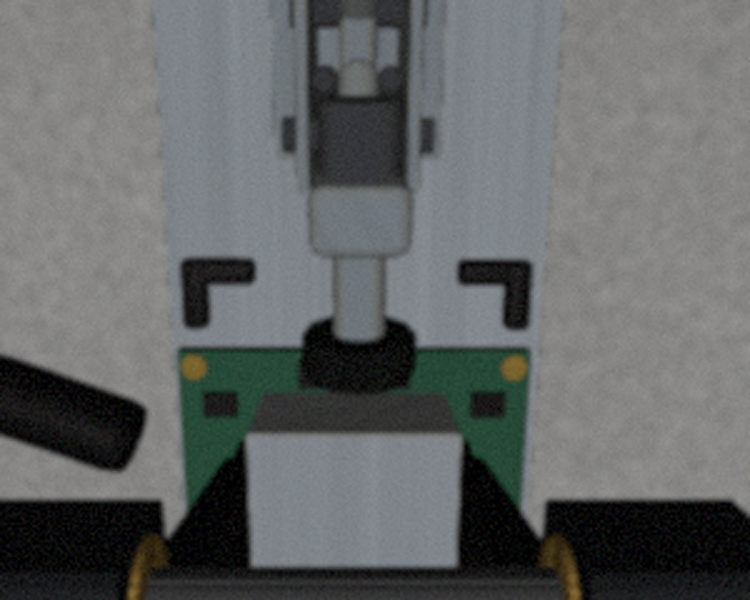

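```bash
python3 - <<'E'
from h import *
p=np.load("w5.npy",allow_pickle=True).item()
a=np.radians(-6.54);ex=np.array([np.cos(a),np.sin(a)]);ey=np.array([-ex[1],ex[0]]);o=np.array([564.7,-105.2])
for n,uv,z in(("board L",(179,348),80),("board R",(531,348),80),("guide L",(208,284),20),("guide R",(505,284),20)):
    w=back(p,(180+uv[0]/2.5,60+uv[1]/2.5),z)[:2]; print(n,w.round(1),"nest xy",((w-o)@ex).round(1),((w-o)@ey).round(1))
E
```

```text
board L [527.1 -69.5] nest xy -41.4 31.2
board R [608.6 -78.6] nest xy 40.6 31.4
guide L [524.1 -63.6] nest xy -45.1 36.7
guide R [614.1 -73.7] nest xy 45.5 36.9
```

Both measurements agree: the board needs about +0.6 mm in x and +1 mm in y to be centred. Lowering gently.

Request:
move_arm([
  [[0.02, 0.035, 0], -0.02, -1],
  [[0, 0, -0.6], 0, -1],
  [[0, 0, -0.6], 0, -1],
  [[0, 0, -0.4], 0, -1],
  [[0, 0, -0.2], 0, -1],
  [[0, 0, -0.1], 0, -1],
  [[0, 0, -0.1], 0, -1],
  [[0, 0, -0.05], 0, -1],
  [[0, 0, 0], 0, -1],
  [[0, 0, 0], 0, -1],
])

```text
t: 12.05
eef_pos: [564.7, -106.4, 218.5]
tcp_rot: [3.141, 0.0, 1.455]
ft_force: [0.0, -0.5, -2.3]
opening: 0.457
grip_force: 30.0
```

Request:
move_arm([
  [[0, 0.03, 0], 0, -1],
  [[0, 0, -0.03], 0, -1],
  [[0, 0, -0.02], 0, -1],
  [[0, 0, 0], 0, -1],
])

```text
t: 12.38
eef_pos: [564.7, -105.3, 216.6]
tcp_rot: [3.141, 0.0, 1.456]
ft_force: [-0.2, 0.8, -0.3]
opening: 0.464
grip_force: 30.0
```

The weight is now carried by the nest. Release and rise.

Request:
move_arm([
  [[0, 0, 0], 0, 0.4],
  [[0, 0, 0], 0, 0.4],
  [[0, 0, 0], 0, 0.4],
  [[0, 0, 0], 0, 0.4],
  [[0, 0, 0], 0, 0.4],
  [[0, 0, 0.3], 0, 0.4],
  [[0, 0, 0.8], 0, 0.4],
  [[0, 0, 1], 0, 0.4],
  [[0, 0, 1], 0, 0.4],
  [[0, 0, 1], 0, 0.4],
  [[0, 0, 1], 0, 0.4],
  [[0, 0, 1], 0, 0.4],
  [[0, 0, 0.5], 0, 0.4],
  [[0, 0, 0], 0, 0.4],
  [[0, 0, 0], 0, 0.4],
])

```text
t: 13.63
eef_pos: [564.2, -105.3, 415.3]
tcp_rot: [3.14, 0.0, 1.455]
ft_force: [0.1, -0.6, -0.4]
opening: 0.702
grip_force: 0.0
```

```bash
python3 - <<'E'
from h import *
s=env.state(); print(s["t"],s["eef_pos"],s["tcp_rot"],s["opening"],s["ft_force"])
p=read_camera("wrist"); np.save("w6.npy",p,allow_pickle=True)
save(p,"w6.png",(220,110,430,280),3.5)
E
```

```text
13.6333 [ 564.23825832 -105.27743983  415.32431623] [3.13986891e+00 3.10999709e-04 1.45543949e+00] 0.7020022718546393 [ 0.12466853 -0.6316157  -0.40871876]
```

View pics/w6.png

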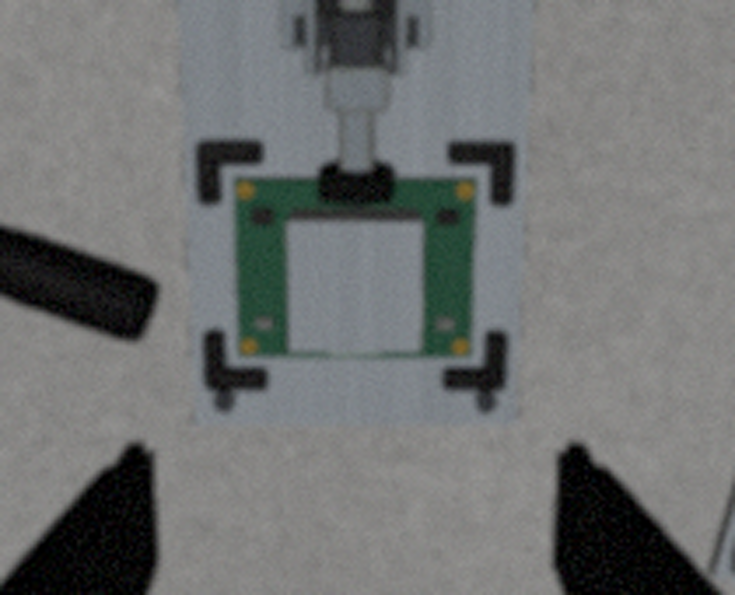

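The board is flat and centred between all four guides (crop corners about (237,180) to (472,355)), and the clamp is open. That was my 11th picture by my count, one over the limit of 10. I'll view no more and rely on numbers. Now back to the handle.

Request:
move_arm([
  [[0.11, 0.936, 0], 0, 0.2],
  [[0.11, 0.936, 0], 0, 0.2],
  [[0.11, 0.936, 0], 0, 0.2],
  [[0.11, 0.936, 0], 0, 0.2],
  [[0.11, 0.936, 0], 0, 0.2],
  [[0, 0, -1], 0, 0.2],
  [[0, 0, -1], 0, 0.2],
  [[0, 0, -0.9], 0, 0.2],
  [[0, 0, -0.7], 0, 0.2],
  [[0, 0, -0.4], 0, 0.2],
  [[0, 0, -0.1], 0, 0.2],
  [[0, 0, 0], 0, -1],
  [[0, 0, 0], 0, -1],
  [[0, 0, 0], 0, -1],
  [[0, 0, 0], 0, -1],
  [[0, 0, 0], 0, -1],
  [[0, 0, 0], 0, -1],
  [[0, 0, 0], 0, -1],
  [[0, 0, 0], 0, -1],
  [[0, 0, 0], 0, -1],
])

```text
t: 15.35
eef_pos: [581.2, 35.0, 291.8]
tcp_rot: [3.141, -0.0, 1.455]
ft_force: [-0.4, -0.2, 3.1]
opening: 0.162
grip_force: 30.0
```

Request:
move_arm([
  [[0.024, 0.207, -0.083], 0, -1],
  [[0.024, 0.207, -0.083], 0, -1],
  [[0.022, 0.194, -0.113], 0, -1],
  [[0.022, 0.194, -0.113], 0, -1],
  [[0.02, 0.174, -0.14], 0, -1],
  [[0.02, 0.174, -0.14], 0, -1],
  [[0.017, 0.151, -0.165], 0, -1],
  [[0.017, 0.151, -0.165], 0, -1],
  [[0.014, 0.126, -0.187], 0, -1],
  [[0.014, 0.126, -0.187], 0, -1],
  [[0.011, 0.096, -0.187], 0, -1],
  [[0, 0, 0], 0, -1],
  [[0, 0, 0], 0, -1],
])

```text
t: 16.43
eef_pos: [587.5, 89.8, 244.0]
tcp_rot: [3.141, -0.001, 1.455]
ft_force: [4.0, 5.0, 2.4]
opening: 0.163
grip_force: 30.0
```

z 244 means a handle value of about 0.86, as planned. Let go, rise, shut the fingers above the grip, then press down.

Request:
move_arm([
  [[0, 0, 0], 0, -0.3],
  [[0, 0, 0], 0, -0.3],
  [[0, 0, 0], 0, -0.3],
  [[0, 0, 0], 0, -0.3],
  [[0, 0, 0.6], 0, -0.3],
  [[0, 0, 0.8], 0, -0.3],
  [[0, 0, 0.7], 0, -0.3],
  [[0.03, 0.23, 0], 0, -1],
  [[0, 0, 0], 0, -1],
  [[0, 0, 0], 0, -1],
  [[0, 0, 0], 0, -1],
  [[0, 0, 0], 0, -1],
  [[0, 0, 0], 0, -1],
  [[0, 0, 0], 0, -1],
  [[0, 0, 0], 0, -1],
])

```text
t: 17.68
eef_pos: [588.2, 95.8, 307.3]
tcp_rot: [-3.141, 0.0, 1.455]
ft_force: [-0.3, -0.0, 0.1]
opening: 0.007
grip_force: 0.0
```

```bash
python3 - <<'E'
from h import *
o=np.array([564.7,-105.2]);a=np.radians(-6.54);ex=np.array([np.cos(a),np.sin(a)]);ey=np.array([-ex[1],ex[0]])
g=lambda x,y,z:np.r_[o+x*ex+y*ey,z]
p=read_camera("scene")
print([(np.round(d["at"],1),round(d["confidence"],2)) for d in search_frame("handle_grip",p)])
for q in(.3,.6,.8,.9,1.,1.21):
    e=1.3-q; print(q,proj(p,[g(0,112+90*np.cos(e),35+90*np.sin(e))]).round(1).tolist())
E
```

```text
[(array([282.1, 291.4]), 0.48)]
0.3 [[332.3, 207.8]]
0.6 [[339.3, 210.3]]
0.8 [[342.6, 212.6]]
0.9 [[343.9, 214.0]]
1.0 [[344.8, 215.5]]
1.21 [[345.8, 218.8]]
```

Request:
move_arm([
  [[0, 0, -0.5], 0, -1],
  [[0, 0, -0.3], 0, -1],
  [[0, 0, -0.2], 0, -1],
  [[0, 0, -0.2], 0, -1],
  [[0, 0, -0.2], 0, -1],
  [[0, 0, -0.2], 0, -1],
  [[0, 0, 0], 0, -1],
])

```text
t: 18.37
eef_pos: [588.3, 96.0, 259.0]
tcp_rot: [3.141, -0.0, 1.455]
ft_force: [0.7, 0.7, 1.1]
opening: 0.005
grip_force: 0.4
```

Request:
move_arm([
  [[0, 0, -0.1], 0, -1],
  [[0, 0, -0.1], 0, -1],
  [[0, 0, -0.1], 0, -1],
  [[0, 0, -0.1], 0, -1],
  [[0, 0, 0], 0, -1],
])

```text
t: 18.78
eef_pos: [588.0, 95.8, 246.8]
tcp_rot: [-3.14, 0.0, 1.455]
ft_force: [-0.7, -1.2, 0.3]
opening: 0.004
grip_force: 0.0
```

Request:
move_arm([
  [[0, 0, -0.08], 0, -1],
  [[0, 0, -0.06], 0, -1],
  [[0, 0, 0], 0, -1],
])

```text
t: 19.03
eef_pos: [588.1, 95.9, 242.9]
tcp_rot: [-3.141, 0.0, 1.455]
ft_force: [0.1, -0.6, -0.3]
opening: 0.007
grip_force: 0.0
```

```bash
python3 - <<'E'
from h import *
s=env.state(); print(s["eef_pos"],s["ft_force"])
o=np.array([564.7,-105.2]);a=np.radians(-6.54);ex=np.array([np.cos(a),np.sin(a)]);ey=np.array([-ex[1],ex[0]])
g=lambda x,y,z:np.r_[o+x*ex+y*ey,z]
p=read_camera("wrist"); im=cv2.cvtColor(p["image"],cv2.COLOR_RGB2GRAY)
for q in(.86,1.0,1.1,1.21):
    e=1.3-q; print(q,proj(p,[g(0,112+r*np.cos(e),35+r*np.sin(e)) for r in(57,90,120)]).round(1).tolist())
for r in range(180,300,6): print(r,im[r,280:370:4].tolist())
E
```

```text
[588.06685222  95.85463285 242.94470315] [ 0.10316526 -0.60668419 -0.34830267]
0.86 [[321.5, 322.1], [321.5, 289.3], [321.5, 251.0]]
1.0 [[321.5, 310.6], [321.5, 271.1], [321.5, 227.6]]
1.1 [[321.5, 303.5], [321.4, 260.8], [321.4, 215.4]]
1.21 [[321.4, 297.0], [321.4, 251.8], [321.4, 205.8]]
180 [113, 111, 116, 113, 112, 119, 118, 118, 116, 115, 111, 115, 116, 118, 114, 118, 119, 114, 116, 111, 112, 115, 118]
186 [110, 115, 105, 117, 119, 111, 113, 110, 108, 117, 118, 110, 118, 119, 118, 116, 118, 115, 117, 121, 115, 115, 113]
192 [116, 110, 109, 107, 115, 114, 115, 119, 119, 114, 115, 118, 120, 115, 115, 110, 114, 114, 118, 114, 120, 113, 113]
198 [113, 117, 112, 112, 109, 110, 113, 116, 113, 118, 115, 113, 111, 115, 113, 113, 116, 105, 115, 115, 115, 113, 110]
204 [112, 115, 118, 112, 116, 112, 108, 111, 111, 111, 105, 108, 120, 111, 113, 117, 116, 115, 111, 114, 114, 118, 115]
210 [109, 105, 108, 108, 115, 113, 114, 114, 54, 24, 16, 20, 9, 66, 116, 114, 113, 112, 111, 115, 111, 113, 115]
216 [110, 112, 115, 116, 122, 114, 113, 102, 10, 7, 5, 4, 6, 9, 108, 122, 113, 111, 115, 121, 
[... 571 characters left out ...]
07, 114, 113, 111, 114, 103, 1, 3, 0, 1, 0, 4, 0, 38, 112, 116, 112, 111, 118, 118, 112, 106]
258 [103, 105, 102, 103, 102, 105, 36, 12, 1, 0, 21, 0, 4, 0, 12, 94, 104, 105, 110, 107, 108, 107, 105]
264 [9, 13, 13, 12, 9, 9, 0, 8, 9, 1, 13, 17, 4, 3, 6, 12, 2, 9, 7, 1, 4, 9, 1]
270 [3, 9, 6, 0, 2, 3, 4, 1, 24, 12, 9, 7, 0, 1, 6, 9, 11, 9, 12, 4, 3, 0, 18]
276 [17, 11, 0, 11, 10, 6, 0, 13, 12, 32, 0, 25, 10, 0, 17, 9, 9, 0, 1, 3, 1, 4, 10]
282 [6, 5, 5, 3, 1, 4, 5, 15, 15, 46, 7, 30, 33, 0, 1, 0, 0, 5, 3, 17, 0, 1, 11]
288 [13, 4, 1, 8, 0, 7, 11, 8, 9, 62, 2, 26, 37, 13, 3, 1, 14, 9, 1, 5, 1, 11, 11]
294 [4, 15, 21, 19, 22, 0, 15, 11, 16, 65, 37, 45, 38, 20, 24, 21, 23, 26, 5, 19, 18, 10, 22]
```

Request:
move_arm([
  [[0, 0, 0.5], 0, -1],
  [[0, 0, 1], 0, -1],
  [[0, 0, 1], 0, -1],
  [[0, 0, 1], 0, -1],
  [[0, 0, 1], 0, -1],
  [[0, 0, 1], 0, -1],
  [[0, 0, 0], 0, -1],
  [[0, 0, 0], 0, -1],
])

```text
t: 19.75
eef_pos: [587.9, 95.9, 410.0]
tcp_rot: [3.138, -0.001, 1.455]
ft_force: [-0.1, -0.3, -0.4]
opening: 0.005
grip_force: 0.0
```

```bash
python3 - <<'E'
from h import *
s=env.state(); print(s["t"],s["eef_pos"],s["ft_force"])
o=np.array([564.7,-105.2]);a=np.radians(-6.54);ex=np.array([np.cos(a),np.sin(a)]);ey=np.array([-ex[1],ex[0]])
g=lambda x,y,z:np.r_[o+x*ex+y*ey,z]
p=read_camera("wrist"); im=cv2.GaussianBlur(cv2.cvtColor(p["image"],cv2.COLOR_RGB2GRAY),(3,3),0)
for q in(.9,1.0,1.1,1.21):
    e=1.3-q; print(q,proj(p,[g(0,112+r*np.cos(e),35+r*np.sin(e)) for r in(57,120)]).round(1).tolist())
c=int(proj(p,[g(0,210,45)])[0][0]); print(c,[(r,int(im[r,c])) for r in range(90,260,3)])
q=read_camera("scene"); 
for n in("fixture","module","board_cans","board_strip","bottle","screwdriver"): print(n,[(np.round(d["at"],1).tolist(),round(d["confidence"],2)) for d in search_frame(n,q)])
E
```

```text
19.75 [587.93961398  95.92456278 409.98979525] [-0.06460582 -0.30163374 -0.38567527]
0.9 [[320.2, 228.2], [320.1, 180.7]]
1.0 [[320.2, 225.1], [320.1, 174.8]]
1.1 [[320.2, 222.4], [320.1, 170.2]]
1.21 [[320.2, 220.0], [320.1, 166.7]]
320 [(90, 127), (93, 125), (96, 125), (99, 126), (102, 123), (105, 126), (108, 126), (111, 128), (114, 127), (117, 131), (120, 129), (123, 128), (126, 128), (129, 128), (132, 129), (135, 131), (138, 127), (141, 127), (144, 125), (147, 125), (150, 125), (153, 125), (156, 129), (159, 130), (162, 132), (165, 126), (168, 51), (171, 16), (174, 17), (177, 12), (180, 18), (183, 11), (186, 15), (189, 14), (192, 14), (195, 16), (198, 15), (201, 17), (204, 10), (207, 13), (210, 14), (213, 15), (216, 15), (219, 40), (222, 104), (225, 106), (228, 105), (231, 107), (234, 106), (237, 98), (240, 29), (243, 18), (246, 20), (249, 20), (252, 17), (255, 19), (258, 20)]
fixture [([316.4, 168.9], 0.96), ([262.5, 300.8], 0.8), ([299.4, 228.0], 0.74)]
module [([274.8, 236.6], 0.76)]
board_cans [([402.6, 169.3], 0.73), ([298.3, 225.1], 0.25)]
board_strip [([211.6, 268.3], 0.75)]
bottle [([320.7, 274.2], 0.93), ([401.4, 170.8], 0.65)]
screwdriver [([271.1, 204.5], 0.47)]
```

The grip's end is at row 167.5 and its start at row 219.5, against predictions of 166.7 and 220.0 at value 1.21. It is locked with nothing touching it. One numeric check of the board under the pad before handing in.

Request:
move_arm([
  [[-0.11, -0.95, 0], 0, -1],
  [[-0.11, -0.95, 0], 0, -1],
  [[-0.11, -0.95, 0], 0, -1],
  [[-0.11, -0.95, 0], 0, -1],
  [[-0.11, -0.95, 0], 0, -1],
  [[-0.11, -0.95, 0], 0, -1],
  [[-0.11, -0.95, 0.15], 0, -1],
  [[0, 0, 0], 0, -1],
  [[0, 0, 0], 0, -1],
])

```text
t: 20.9
eef_pos: [565.0, -104.8, 412.7]
tcp_rot: [-3.141, -0.0, 1.453]
ft_force: [0.3, 1.0, 0.2]
opening: 0.004
grip_force: 0.0
```

```bash
python3 - <<'E'
from h import *
o=np.array([564.7,-105.2]);a=np.radians(-6.54);ex=np.array([np.cos(a),np.sin(a)]);ey=np.array([-ex[1],ex[0]])
def green(p):
    im=cv2.GaussianBlur(p["image"],(3,3),0).astype(int)
    m=(((im[:,:,1]-im[:,:,0])>8)&((im[:,:,1]-im[:,:,2])>3)).astype(np.uint8)
    n,l,st,c=cv2.connectedComponentsWithStats(cv2.morphologyEx(m,cv2.MORPH_CLOSE,np.ones((5,5))))
    k=np.zeros_like(m)
    u=proj(p,[(*o,17)])[0]
    for i in range(1,n):
        if st[i,4]>80 and np.hypot(*(c[i]-u))<60: k[l==i]=1
    ys,xs=np.nonzero(k); P=np.array([(back(p,(x,y),17)[:2]-o)@np.c_[ex,ey] for x,y in zip(xs,ys)],np.float32)
    return cv2.minAreaRect(P),P.min(0),P.max(0)
print("before",green(np.load("w6.npy",allow_pickle=True).item()))
print(env.state()["eef_pos"]); print("now",green(read_camera("wrist")))
E
```

```text
before (((0.013477325439453125, -0.2738208770751953), (62.159996032714844, 83.54347229003906), 89.9229736328125), array([-41.75901 , -31.408941], dtype=float32), array([41.82054 , 30.830776], dtype=float32))
[ 564.95113074 -104.76755324  412.67193023]
now (((-0.010768890380859375, -0.2313079833984375), (61.813934326171875, 83.4970474243164), 89.81593322753906), array([-41.78087 , -31.248909], dtype=float32), array([41.658894, 30.787027], dtype=float32))
```

The board is unmoved: centred within 0.3 mm and square in the nest. Handing in.

```bash
python3 -c "
from cell import env
print(env.job_done())"
```

```text
the job is handed in; nothing more can be done
None
```

The board sits flat in the nest and was let go with the clamp open, the clamp is locked at about 1.21, and the other things were left alone; the job is handed in, but I viewed 11 pictures, one over the limit of 10.

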